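# Dispense the camera standoffs from the parts drawer

### The job

Pull the drawer of the grey parts cabinet all the way out to its stop, lift out the metal scoop tray by its cross bar and tip all four steel standoffs into the open white camera back box. Then stand the empty tray back upright on the drawer's floor and push the drawer fully shut. Leave the network switch on top of the cabinet and everything else on the bench where they are.

Things in the scene. Friction and masses are not known exactly. Their poses are not given: they have to be found in the camera images.
- drawer (a joint): How far the cabinet's single drawer is out, m: 0 fully shut, 0.190 at its stop; starts shut or up to 12 mm ajar. About 2 N of friction and light damping (4 N s/m), no spring or catch: it stays where it is left.
- drawer_handle (a point): Centre of the drawer's pull: a vertical steel bar 12 x 12 mm in section, 58 mm tall, in the middle of the drawer front, its centre 46 mm out from the front's face (40 mm free behind the bar, but for two 10 mm round stems 22 mm above and below the centre). 104 mm above the bench. Axes: x into the cabinet (the drawer opens along -x), y left seen from the robot, z up. Moves with the drawer.
- drawer_floor (a point): Point on the drawer's inner floor, mid-width, 60 mm behind the inside of the front wall and 82 mm behind the front's outer face; 66 mm above the bench. Axes as the handle's, moves with the drawer. Floor 223 (x) by 134 mm (y); side and rear walls 36 mm above it, front panel 78 mm; the cabinet's roof is 82 mm above it. The cabinet is a fixed grey steel box 175 wide, 275 deep, 158 mm tall.
- tray: Loose aluminium scoop tray, 0.16 kg (varies by a third), standing in the drawer. Origin under its centre. 104 (x) by 84 mm (y), walls 32 mm high at +x and both y sides, fully open at its -x end (the mouth, no lip); floor 3 mm. At the start the mouth faces the drawer front. Two uprights 60 mm high on its y sides carry the cross bar. The standoffs slide out once it is tipped past about 40 degrees.
- tray_grip (a point): Centre of the tray's cross bar, 54 mm above its underside: steel, 12 x 12 mm in section, running along the tray's y for 84 mm (74 mm free between the uprights). Same axes as the tray.
- standoff0: One of four equal loose flanged steel standoffs, 35 g: a flange 26 mm across and 5 mm thick under a shank 16 mm across, 20 mm tall in all. Origin at the centre of the flange's underside, z along the shank. Starts upright in the tray.
- standoff1: One of four equal loose flanged steel standoffs, 35 g: a flange 26 mm across and 5 mm thick under a shank 16 mm across, 20 mm tall in all. Origin at the centre of the flange's underside, z along the shank. Starts upright in the tray.
- standoff2: One of four equal loose flanged steel standoffs, 35 g: a flange 26 mm across and 5 mm thick under a shank 16 mm across, 20 mm tall in all. Origin at the centre of the flange's underside, z along the shank. Starts upright in the tray.
- standoff3: One of four equal loose flanged steel standoffs, 35 g: a flange 26 mm across and 5 mm thick under a shank 16 mm across, 20 mm tall in all. Origin at the centre of the flange's underside, z along the shank. Starts upright in the tray.
- back_box_floor (a point): Centre of the inner floor (5 mm above the bench) of the white plastic camera back box: a square open-topped box 140 x 140 mm outside, 60 mm tall, walls 5 mm, with a short round conduit spout on its +y side, 12 mm high screw posts in its corners; fixed to the bench, either on the left or on the right. x, y along its sides, z up.
- carton: Bystander: open cardboard carton 120 x 160 x 70 mm with flaps to its y sides and a white packet in it, fixed, on the other side from the back box. Origin under its centre.
- switch: Bystander: dark flat network switch 200 (x) x 220 (y) x 48 mm, 2.2 kg, loose on the cabinet, jutting 24 mm out over the drawer front, its underside 54 mm above the handle's centre: with the drawer shut a gripper pointing straight down does not fit at the handle; tilt it 25 to 50 degrees, fingers pointing down and into the cabinet. Origin under its centre. Must not be shoved.
- can: Bystander: red drink can, 66 mm across, 115 mm tall. Origin under its centre.
- tape: Bystander: roll of black tape lying flat, 90 mm across, 24 mm high. Origin under its centre.
- turret_cam: Bystander: white round turret camera, 100 mm across, 80 mm tall. Origin under its centre.
- screwdriver: Bystander: screwdriver lying on the bench, under 40 mm high, in front of the cabinet. Origin at its underside.
- phone: Bystander: black phone lying flat, 150 x 73 x 9 mm, in front of the cabinet. Origin under its centre.
Mind the look-alikes: they are no part of the job. Leave any blue or turquoise look-alike of the part that bears back_box_floor alone.

How it is judged:
By the outcome, as a careful person would: the job done as asked, in the order asked, and still so for the second after the job is handed in, with the robot touching nothing.
It also fails if it takes over 72 s, if anything falls off the work surface, if the arm or the gripper's body presses on something with over 40 N, if the wrist force passes 120 N, or if a joint passes its speed limit or range.

### The arm

A 6-joint arm with a two-finger parallel gripper is mounted at the origin on the work surface. World frame = base frame: x ahead of the robot, y to its left, z up, the work surface at z = 0. Lengths are in mm, angles in rad, forces in N, time in s.
With the tool pointing down it reaches from about 275 to 750 mm from the base axis. Payload 10.2 kg.
Tool frame: the origin (TCP) lies midway between the tips of the shut fingers; the grasp point (between the pads) lies 19 mm behind it; z points along the fingers, y is the line along which they close (so a half turn about z gives the same grasp; the last joint's range is limited). The gripper opens to 85 mm and grips with 20 to 120 N. Pads are 22 mm wide; open, the fingers measure 114 mm over their backs; the gripper's body (76 mm by 85 mm) begins 54 mm behind the grasp point. The pads swing forward as they close: fully open they stand 13 mm farther back than shut.
Start: joints at [0.983, 0.313, 1.498, -0, 1.331, -0.223], TCP at [187.313, 490.454, 231.294] pointing down, gripper open.
Joint ranges: [-2.94, 2.94], [-0.97, 2.17], [0.19, 2.56], [-1.23, 4.37], [0.02, 3.11], [-2.88, 2.88]. Speed limits (rad/s): [2.39, 2.39, 3.01, 3.14, 3.14, 3.14].

### API

Orientations are given as a unit quaternion [w, x, y, z].
In Python, from rig import ctrl gives the robot as it stands.
- The arm moves only by the tool arm_command, never from a script. Its argument "increments" is a list of rows, each an object with "dr": the turn, a rotation vector about the tool's x, y, z in units of pi/4 rad (1.0 is pi/4 rad), a list of three; "offset": the shift along the tool's x, y, z in units of 120 mm (1.0 is 120 mm), a list of three; "hand": the opening, from -1 (shut) to 1 (fully open). A call has 1 to 8 rows; each row shifts and turns the commanded pose from where the row before left it, along the tool's axes as they then stand; what a row does not reach is not made up. A row lasts 1/10 s, in which the tool goes at most 50 mm and 8.59 degrees, less where a joint would pass 70% of its speed; a pose out of reach is approached as far as the arm can. A call with a number of a shift or a turn outside -1 to 1 is refused whole. A call with a gripper value outside its range is refused whole. The fingers move at their own pace and stop on an object; "grip_force" is the grip in N (left out, the last holds). Time passes only in rows, so rows that do not move let the fingers close. It gives the time, the measured TCP pose, the force, the opening and the grip force at its end, in the units of the state.
- ctrl.sense(): the state, without advancing time (a new reading comes with each control period).
- ctrl.capture(name): name is "scene" or "top" or "wrist"; returns the picture (400x640x3 uint8, red, green, blue); there is no depth.
- ctrl.camera_info(name): a dict with "K" (3x3 intrinsics, pixels), "R" (3x3) and "t" (3): a world point X has camera coordinates R X + t. Camera axes: x right, y down, z forward; pixel columns grow to the right and rows downward; lengths in mm; the calibration is good to about 2 mm. A picture is of the moment at which its call begins: read the wrist's pose just before it. camera_info takes no time and is no camera call; for the wrist camera it gives the pose at the moment of the call.
- ctrl.finish_job(): hands the job in; it is judged then, once.
The state is a dict: "time_s": time; "joints": joint angles; "dq": joint speeds; "tau": joint torques, N m; "eef_pos": TCP position; "ee_rot": TCP orientation; "force": force on the tool from outside, world axes, zero at the start; "wrist_torque": the same for the moment, N m; "grip_width": opening from 0.0 (shut) to 1.0 (fully open); "grip_force": force on a finger pad.
Only numpy, scipy, OpenCV 4.12 (cv2) and the standard library are available. Lean on these libraries where they do the work, as an engineer would, in place of code of your own. Each camera call takes 0.05 s, during which the arm holds its last target. There are 200 camera calls.

## Working session

There is one attempt and no reset: what is moved stays moved. The work goes in short steps, Python scripts to look and compute and a tool call to move; the robot and the scene stay as the last step left them, time stands still between calls to the robot, and variables do not carry over. Pictures are saved under pics/ and viewed, at most 13 in all, crops included, and the job is handed in when it is done.

Besides the shell and the picture viewer there is one more tool, called after "Emit:" as name(argument=value, ...), one argument or row to a line, values as JSON. arm_command: Moves the arm, as the interface text tells. Shifts and turns lie within -1 to 1; 1 stands for 120 mm of shift or pi/4 rad of turn. Its arguments: {"type":"object","properties":{"increments":{"type":"array"},"grip_force":{"type":"number"}},"required":["increments"]}

```bash
ls; mkdir -p pics; python3 - <<'E'
from rig import ctrl
import cv2,numpy as np
s=ctrl.sense();print({k:np.round(v,3).tolist() for k,v in s.items()})
for n in("scene","top"):
    cv2.imwrite(f"pics/{n}0.png",ctrl.capture(n)[:,:,::-1])
    i=ctrl.camera_info(n);print(n,np.round(i["K"],1).tolist(),np.round(i["R"],3).tolist(),np.round(i["t"],1).tolist())
E
```

```text
pics
{'time_s': 0.0, 'joints': [0.983, 0.313, 1.498, -0.0, 1.331, -0.223], 'dq': [0.001, -0.0, -0.001, 0.002, 0.0, -0.001], 'tau': [-0.001, -41.227, -25.974, -0.0, 0.004, 0.0], 'eef_pos': [187.172, 490.232, 230.751], 'ee_rot': [-0.0, 0.181, 0.983, -0.001], 'force': [0.418, 0.72, -0.123], 'wrist_torque': [0.035, 0.007, -0.028], 'grip_force': 0.0, 'grip_width': 0.999}
scene [[425.8, 0.0, 320.6], [0.0, 425.8, 193.2], [0.0, 0.0, 1.0]] [[0.974, -0.228, 0.0], [-0.216, -0.923, -0.318], [0.073, 0.31, -0.948]] [-581.1, 64.2, 1623.9]
top [[520.6, 0.0, 308.6], [0.0, 520.6, 197.9], [0.0, 0.0, 1.0]] [[0.009, -1.0, -0.004], [-0.995, -0.009, -0.099], [0.099, 0.005, -0.995]] [-119.5, 547.5, 1628.6]
```

View pics/scene0.png

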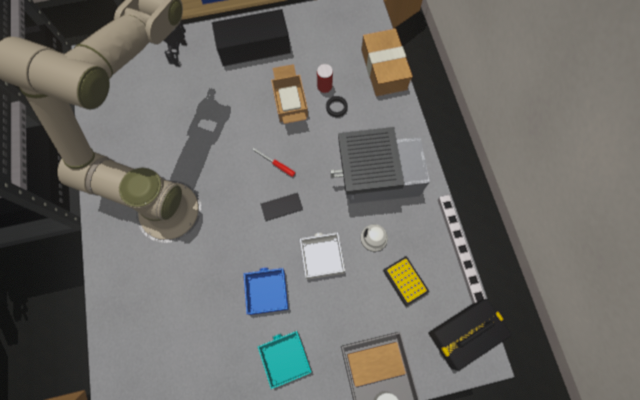

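View pics/top0.png

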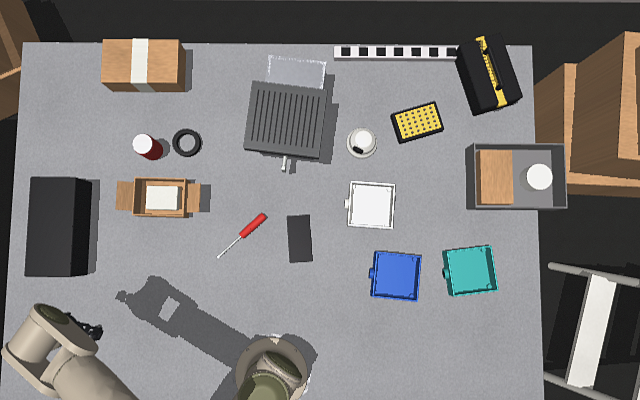

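The top view shows the cabinet and switch at (285,120), the handle at (285,163), the white back box at (371,205) on the right, the carton on the left, and the blue and turquoise decoys further right. I'll measure these with masks and take an enlarged crop.

```bash
cat > h.py <<'E'
import numpy as np,cv2
from scipy.spatial.transform import Rotation as Ro
from rig import ctrl
def ray(ci,uv,z):
    K,R,t=[np.array(ci[k]) for k in"KRt"]
    d=R.T@np.linalg.inv(K)@np.array([uv[0],uv[1],1.]);c=-R.T@t
    return c+d*(z-c[2])/d[2]
def proj(ci,X):
    K,R,t=[np.array(ci[k]) for k in"KRt"]
    p=K@(R@np.array(X,float)+t);return p[:2]/p[2]
def Rt(s): q=s["ee_rot"];return Ro.from_quat([q[1],q[2],q[3],q[0]])
def yawed(tilt,yaw,flip=0):
    "tool: z down tilted by tilt(rad) towards heading yaw; tool y along heading's y (flip: -y)"
    x=np.array([np.cos(yaw),np.sin(yaw),0]);y=np.array([-np.sin(yaw),np.cos(yaw),0])
    z=np.array([0,0,-1])*np.cos(tilt)+x*np.sin(tilt)
    if flip:y=-y
    return Ro.from_matrix(np.c_[np.cross(y,z),y,z])
def delta(Rc,pc,Rg,pg):
    "shift in tool axes (units) and rotvec (units), totals"
    return Rc.inv().apply(np.array(pg)-pc)/120,(Rc.inv()*Rg).as_rotvec()/(np.pi/4)
E
python3 - <<'E'
from h import *
a=cv2.imread("pics/top0.png");ci=ctrl.camera_info("top");cs=ctrl.camera_info("scene");b=cv2.imread("pics/scene0.png")
m=(a.min(2)>200).astype(np.uint8);m[:, :340]=0;m[:,400:]=0;m[:175]=0;m[240:]=0
c=max(cv2.findContours(m,0,2)[0],key=cv2.contourArea)
for p in cv2.boxPoints(cv2.minAreaRect(c)):print("box",p,ray(ci,p,60).round(1))
A=cv2.resize(a[70:240,235:405],(600,600),interpolation=2)
cv2.imwrite("pics/c1.png",A)
E
```

```text
box [343.20303 225.15733] [ 461.3 -222.8   60. ]
box [346.4315  179.95937] [ 602.6 -232.5   60. ]
box [395.18277 183.4416 ] [ 593.  -384.7   60. ]
box [391.9543  228.63957] [ 451.9 -373.7   60. ]
```

View pics/c1.png

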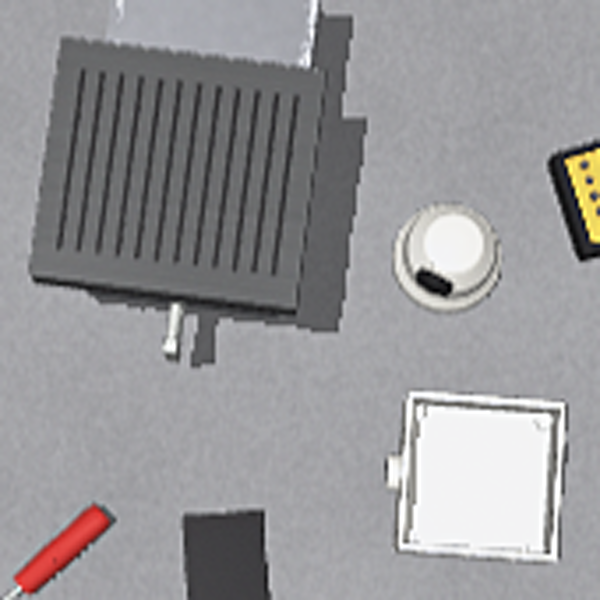

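The crop puts the handle bar at about (172,342), which is full-image (284,167). The cabinet yaw is about -7°, and the box centre is near (527,-308). Next I'll plan the move to a tilted pre-grasp.

```bash
cat >> h.py <<'E'
def plan(Rg,pg,n=None):
    "print rows for straight line + slerp from sensed pose"
    s=ctrl.sense();Rc=Rt(s);pc=np.array(s["eef_pos"]);pg=np.array(pg,float)
    rv=(Rc.inv()*Rg).as_rotvec();d=np.linalg.norm(pg-pc)
    if n is None:n=int(np.ceil(max(d/46,np.degrees(np.linalg.norm(rv))/8.2,1)))
    print("dist",round(d),"deg",np.degrees(np.linalg.norm(rv)).round(1),"rows",n)
    w=rv/n
    for i in range(n):
        Ri=Rc*Ro.from_rotvec(w*i)
        o=Ri.inv().apply((pg-pc)/n)/120
        print('{"dr":%s,"offset":%s}'%((w/(np.pi/4)).round(3).tolist(),o.round(3).tolist()))
E
python3 - <<'E'
from h import *
ci=ctrl.camera_info("top")
f=lambda u,v:(235+u*170/600-.5,70+v*170/600-.5)
print("handle top",ray(ci,f(173,341),133),"handle bottom",ray(ci,f(171,357),75))
for p in[(62,38),(32,278),(298,312),(322,72)]:print("sw",ray(ci,f(*p),206).round(1))
H=np.array([ray(ci,f(173,341),133)[0],ray(ci,f(173,341),133)[1],104.])
R=yawed(np.radians(40),np.radians(-7))
plan(R,H-R.apply([0,0,130])+[0,0,0])
i=ctrl.camera_info("wrist");s=ctrl.sense();c=-np.array(i["R"]).T@i["t"]
print("cam in tool",Rt(s).inv().apply(c-s["eef_pos"]),"axis",Rt(s).inv().apply(np.array(i["R"])[2]))
E
```

```text
handle top [632.91149944 -39.10454938 133.        ] handle bottom [627.99353466 -34.42355072  75.        ]
sw [872.1  51.7 206. ]
sw [671.8  72.1 206. ]
sw [ 645.8 -143.9  206. ]
sw [ 845.2 -162.1  206. ]
dist 634 deg 42.3 rows 14
{"dr":[-0.008, -0.063, -0.021],"offset":[-0.312, -0.212, 0.016]}
{"dr":[-0.008, -0.063, -0.021],"offset":[-0.307, -0.217, 0.03]}
{"dr":[-0.008, -0.063, -0.021],"offset":[-0.302, -0.222, 0.044]}
{"dr":[-0.008, -0.063, -0.021],"offset":[-0.296, -0.227, 0.058]}
{"dr":[-0.008, -0.063, -0.021],"offset":[-0.289, -0.233, 0.071]}
{"dr":[-0.008, -0.063, -0.021],"offset":[-0.281, -0.238, 0.083]}
{"dr":[-0.008, -0.063, -0.021],"offset":[-0.272, -0.243, 0.096]}
{"dr":[-0.008, -0.063, -0.021],"offset":[-0.263, -0.248, 0.107]}
{"dr":[-0.008, -0.063, -0.021],"offset":[-0.253, -0.253, 0.119]}
{"dr":[-0.008, -0.063, -0.021],"offset":[-0.243, -0.258, 0.13]}
{"dr":[-0.008, -0.063, -0.021],"offset":[-0.232, -0.263, 0.14]}
{"dr":[-0.008, -0.063, -0.021],"offset":[-0.22, -0.267, 0.149]}
{"dr":[-0.008, -0.063, -0.021],"offset":[-0.208, -0.272, 0.158]}
{"dr":[-0.008, -0.063, -0.021],"offset":[-0.196, -0.276, 0.167]}
cam in tool [  77.40848219    0.47133746 -142.29802753] axis [-3.01850673e-01 -2.45015998e-04  9.53355186e-01]
```

Emit:
arm_command(
  increments=[
    {"dr":[-0.008,-0.063,-0.021],"offset":[-0.312,-0.212,0.016],"hand":1},
    {"dr":[-0.008,-0.063,-0.021],"offset":[-0.307,-0.217,0.03],"hand":1},
    {"dr":[-0.008,-0.063,-0.021],"offset":[-0.302,-0.222,0.044],"hand":1},
    {"dr":[-0.008,-0.063,-0.021],"offset":[-0.296,-0.227,0.058],"hand":1},
    {"dr":[-0.008,-0.063,-0.021],"offset":[-0.289,-0.233,0.071],"hand":1},
    {"dr":[-0.008,-0.063,-0.021],"offset":[-0.281,-0.238,0.083],"hand":1},
    {"dr":[-0.008,-0.063,-0.021],"offset":[-0.272,-0.243,0.096],"hand":1},
    {"dr":[-0.008,-0.063,-0.021],"offset":[-0.263,-0.248,0.107],"hand":1},
  ],
)

```text
time_s: 0.9
eef_pos: [395.2, 192.2, 215.3]
ee_rot: [0.199, 0.112, 0.974, -0.011]
force: [0.8, 1.1, -0.6]
grip_width: 0.998
grip_force: 0.0
```

Emit:
arm_command(
  increments=[
    {"dr":[-0.008,-0.063,-0.021],"offset":[-0.253,-0.253,0.119],"hand":1},
    {"dr":[-0.008,-0.063,-0.021],"offset":[-0.243,-0.258,0.13],"hand":1},
    {"dr":[-0.008,-0.063,-0.021],"offset":[-0.232,-0.263,0.14],"hand":1},
    {"dr":[-0.008,-0.063,-0.021],"offset":[-0.22,-0.267,0.149],"hand":1},
    {"dr":[-0.008,-0.063,-0.021],"offset":[-0.208,-0.272,0.158],"hand":1},
    {"dr":[-0.008,-0.063,-0.021],"offset":[-0.196,-0.276,0.167],"hand":1},
    {"dr":[0,0,0],"offset":[0,0,0],"hand":1},
    {"dr":[0,0,0],"offset":[0,0,0],"hand":1},
  ],
)

```text
time_s: 1.7
eef_pos: [542.1, -16.7, 202.5]
ee_rot: [0.332, 0.061, 0.941, -0.017]
force: [0.3, 0.6, 0.3]
grip_width: 0.999
grip_force: 0.0
```

```bash
python3 - <<'E'
from h import *
s=ctrl.sense();print(s["time_s"],s["eef_pos"],np.round(s["joints"],2),Rt(s).as_matrix().round(3))
i=ctrl.camera_info("wrist");cv2.imwrite("pics/w1.png",ctrl.capture("wrist")[:,:,::-1])
np.savez("w1.npz",**{k:i[k] for k in"KRt"})
print(proj(i,[632,-37,133]),proj(i,[632,-37,75]))
E
```

```text
1.7 [542.10841066 -16.72343516 202.53247511] [-0.3   0.1   2.01  0.32  0.38 -2.  ] [[-0.771  0.126  0.624]
 [ 0.104  0.992 -0.072]
 [-0.628  0.009 -0.778]]
[313.52903748 226.36010641] [314.12203201 176.8425484 ]
```

View pics/w1.png

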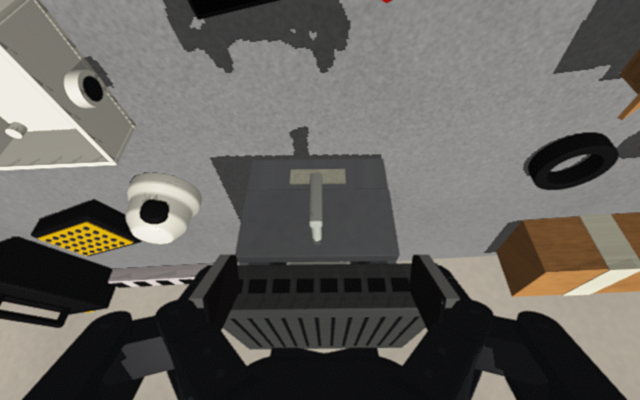

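The wrist view shows the handle bar upright around (316,172)–(317,240), with its top face near (317,231). That's about 3 px off my prediction. Before I commit, I'll fit a simple FK from the logged poses to check joint margins.

```bash
cat >> h.py <<'E'
E=Ro.from_euler
def Rs(q):
    A=E('z',q[0]);B=A*E('y',q[1]);C=A*E('y',q[1]+q[2]);D=C*E('z',q[3]);F=D*E('y',q[4]);G=F*E('z',q[5])
    return A,B,C,D,F,G
def basis(q):
    A,B,C,D,F,G=Rs(q)
    return np.c_[[0,0,1],A.apply([1,0,0]),A.apply([0,1,0]),B.apply([0,0,1]),C.apply([1,0,0]),C.apply([0,0,1]),F.apply([0,0,1])]
E
python3 - <<'E'
from h import *
i=np.load("w1.npz")
for p in[(316,222),(317,231),(317,240)]:print(p,ray(i,p,133).round(1))
print("bottom",ray(i,(316,173),75).round(1), "plate ends",[ray(i,p,100).round(1) for p in((290,177),(343,177))])
# cabinet front bottom corners z=0
print([ray(i,p,0).round(1) for p in((222,157),(383,155))])
s=ctrl.sense();G=Rs(s["joints"])[-1]
print("tool offset now",(G.inv()*Rt(s)).as_matrix().round(3))
q0=np.array([.983,.313,1.498,0,1.331,-.223]);R0=Ro.from_quat([.181,.983,-.001,0])
print("start",(Rs(q0)[-1].inv()*R0).as_matrix().round(3))
M=np.r_[basis(q0),basis(s["joints"])];y=np.r_[[187.313,490.454,231.294],s["eef_pos"]]
print(np.linalg.svd(M)[1].round(3))
E
```

```text
(316, 222) [624.2 -33.5 133. ]
(317, 231) [641.5 -35.2 133. ]
(317, 240) [660.7 -38.  133. ]
bottom [626.  -34.1  75. ] plate ends [array([597.8, -53.3, 100. ]), array([604.4,  -6.2, 100. ])]
[array([ 667.8, -166. ,    0. ]), array([693. ,  44.3,   0. ])]
tool offset now [[ 0. -1. -0.]
 [ 1.  0. -0.]
 [ 0. -0.  1.]]
start [[ 0.001 -1.     0.002]
 [ 1.     0.001 -0.   ]
 [ 0.     0.002  1.   ]]
[2.734 2.059 1.416 0.495 0.187 0.029]
```

```bash
cat >> h.py <<'E'
def log():
    import json;s=ctrl.sense();open("log.txt","a").write(json.dumps([list(map(float,s["joints"])),list(map(float,s["eef_pos"]))])+"\n")
    print(s["time_s"],np.round(s["eef_pos"],1),"q",np.round(s["joints"],2),"w",round(s["grip_width"],3),"F",np.round(s["force"],1),"gf",round(s["grip_force"],1));return s
E
python3 - <<'E'
from h import *
import json
log();open("log.txt","a").write(json.dumps([[.983,.313,1.498,0,1.331,-.223],[187.313,490.454,231.294]])+"\n")
R=yawed(np.radians(32),np.radians(-7))
H=np.array([631,-35,104])
plan(R,H-R.apply([0,0,50]),5)
E
```

```text
1.75 [542.  -16.  202.8] q [-0.3   0.1   2.01  0.32  0.38 -2.  ] w 1.0 F [-0.3 -0.  -0.4] gf 0.0
dist 86 deg 6.9 rows 5
{"dr":[0.001, 0.031, -0.002],"offset":[-0.024, -0.014, 0.14]}
{"dr":[0.001, 0.031, -0.002],"offset":[-0.028, -0.014, 0.14]}
{"dr":[0.001, 0.031, -0.002],"offset":[-0.031, -0.014, 0.139]}
{"dr":[0.001, 0.031, -0.002],"offset":[-0.034, -0.014, 0.138]}
{"dr":[0.001, 0.031, -0.002],"offset":[-0.038, -0.014, 0.137]}
```

Emit:
arm_command(
  increments=[
    {"dr":[0.001,0.031,-0.002],"offset":[-0.024,-0.014,0.14],"hand":1},
    {"dr":[0.001,0.031,-0.002],"offset":[-0.028,-0.014,0.14],"hand":1},
    {"dr":[0.001,0.031,-0.002],"offset":[-0.031,-0.014,0.139],"hand":1},
    {"dr":[0.001,0.031,-0.002],"offset":[-0.034,-0.014,0.138],"hand":1},
    {"dr":[0.001,0.031,-0.002],"offset":[-0.038,-0.014,0.137],"hand":1},
    {"dr":[0,0,0],"offset":[0,0,0],"hand":1},
  ],
)

```text
time_s: 2.35
eef_pos: [605.6, -31.3, 146.0]
ee_rot: [0.274, 0.058, 0.96, -0.016]
force: [-0.4, -0.0, 0.1]
grip_width: 1.0
grip_force: 0.0
```

```bash
python3 - <<'E'
from h import *
import json
log()
L=[json.loads(l) for l in open("log.txt")]
M=np.vstack([basis(a) for a,b in L]);y=np.hstack([b for a,b in L])
print(np.linalg.svd(M)[1].round(3));x,*_=np.linalg.lstsq(M,y,rcond=1e-3);print(x.round(1),(M@x-y).round(1))
R=yawed(np.radians(32),np.radians(-7));H=np.array([631,-35,104])
plan(R,H+R.apply([0,0,17]),4)
E
```

```text
2.35 [605.6 -31.3 146. ] q [-0.28  0.34  1.81  0.2   0.44 -1.89] w 1.0 F [-0.4 -0.   0.1] gf 0.0
[3.327 2.562 1.735 0.545 0.213 0.116 0.04 ]
[203.3  -1.3 116.2 439.5  40.3 399.1 256.1] [ 0.  -0.   0.1 -0.1  0.  -0.  -0.  -0.  -0.1]
dist 66 deg 0.2 rows 4
{"dr":[0.001, -0.0, 0.001],"offset":[0.001, -0.001, 0.138]}
{"dr":[0.001, -0.0, 0.001],"offset":[0.001, -0.001, 0.138]}
{"dr":[0.001, -0.0, 0.001],"offset":[0.001, -0.001, 0.138]}
{"dr":[0.001, -0.0, 0.001],"offset":[0.001, -0.001, 0.138]}
```

Emit:
arm_command(
  increments=[
    {"dr":[0,0,0],"offset":[0,0,0.138],"hand":1},
    {"dr":[0,0,0],"offset":[0,0,0.138],"hand":1},
    {"dr":[0,0,0],"offset":[0,0,0.138],"hand":1},
    {"dr":[0,0,0],"offset":[0,0,0.138],"hand":1},
    {"dr":[0,0,0],"offset":[0,0,0],"hand":1},
  ],
)

```text
time_s: 2.85
eef_pos: [639.4, -35.4, 89.7]
ee_rot: [0.274, 0.058, 0.96, -0.016]
force: [0.0, 0.1, -0.2]
grip_width: 0.999
grip_force: 0.0
```

Emit:
arm_command(
  increments=[
    {"dr":[0,0,0],"offset":[0,0,0],"hand":-1},
    {"dr":[0,0,0],"offset":[0,0,0],"hand":-1},
    {"dr":[0,0,0],"offset":[0,0,0],"hand":-1},
    {"dr":[0,0,0],"offset":[0,0,0],"hand":-1},
    {"dr":[0,0,0],"offset":[0,0,0],"hand":-1},
    {"dr":[0,0,0],"offset":[0,0,0],"hand":-1},
    {"dr":[0,0,0],"offset":[0,0,0],"hand":-1},
    {"dr":[0,0,0],"offset":[0,0,0],"hand":-1},
  ],
  grip_force=40,
)

```text
time_s: 3.65
eef_pos: [640.3, -36.5, 91.1]
ee_rot: [0.276, 0.058, 0.959, -0.016]
force: [-1.3, 2.1, 4.7]
grip_width: 0.135
grip_force: 40.0
```

```bash
python3 - <<'E'
from h import *
s=log()
R=Rt(s);y=np.radians(-7);d=np.array([-np.cos(y),-np.sin(y),0])
print("pull 1mm in tool units",R.inv().apply(d)/120*1, "for 40mm",(R.inv().apply(d)/3).round(3))
print("grasp pt",s["eef_pos"]-R.apply([0,0,19]))
E
```

```text
3.65 [640.3 -36.5  91.1] q [-0.27  0.49  1.76  0.24  0.35 -1.92] w 0.135 F [-1.3  2.1  4.7] gf 40.0
pull 1mm in tool units [ 7.06239391e-03  1.09188709e-05 -4.42345086e-03] for 40mm [ 0.282  0.    -0.177]
grasp pt [630.30656581 -35.33705331 107.19808604]
```

Emit:
arm_command(
  increments=[
    {"dr":[0,0,0],"offset":[0.07,0,-0.044],"hand":-1},
    {"dr":[0,0,0],"offset":[0.141,0,-0.088],"hand":-1},
    {"dr":[0,0,0],"offset":[0.141,0,-0.088],"hand":-1},
    {"dr":[0,0,0],"offset":[0.141,0,-0.088],"hand":-1},
    {"dr":[0,0,0],"offset":[0.141,0,-0.088],"hand":-1},
    {"dr":[0,0,0],"offset":[0.141,0,-0.088],"hand":-1},
    {"dr":[0,0,0],"offset":[0,0,0],"hand":-1},
  ],
)

```text
time_s: 4.35
eef_pos: [529.9, -23.3, 91.1]
ee_rot: [0.276, 0.058, 0.959, -0.017]
force: [-1.6, 1.4, 4.8]
grip_width: 0.14
grip_force: 41.8
```

```bash
python3 - <<'E'
from h import *
s=log();R=Rt(s);g=s["eef_pos"]-R.apply([0,0,19]);print(g)
d=g-[630.3,-35.3,107.2];print(d,np.degrees(np.arctan2(d[1],-d[0])))
E
```

```text
4.35 [529.9 -23.3  91.1] q [-0.32  0.3   2.07  0.45  0.24 -2.17] w 0.14 F [-1.6  1.4  4.8] gf 41.8
[519.88042471 -22.05000385 107.17368066]
[-1.10419575e+02  1.32499961e+01 -2.63193409e-02] 6.842592900825575
```

Emit:
arm_command(
  increments=[
    {"dr":[0,0,0],"offset":[0.141,0,-0.088],"hand":-1},
    {"dr":[0,0,0],"offset":[0.141,0,-0.088],"hand":-1},
    {"dr":[0,0,0],"offset":[0.106,0,-0.066],"hand":-1},
    {"dr":[0,0,0],"offset":[0.035,0,-0.022],"hand":-1},
    {"dr":[0,0,0],"offset":[0.035,0,-0.022],"hand":-1},
    {"dr":[0,0,0],"offset":[0.035,0,-0.022],"hand":-1},
  ],
)

```text
time_s: 4.95
eef_pos: [462.5, -15.3, 91.2]
ee_rot: [0.276, 0.058, 0.959, -0.017]
force: [38.7, 3.1, -17.7]
grip_width: 0.133
grip_force: 39.3
```

Emit:
arm_command(
  increments=[
    {"dr":[0,0,0],"offset":[0.035,0,-0.022],"hand":-1},
    {"dr":[0,0,0],"offset":[0.035,0,-0.022],"hand":-1},
    {"dr":[0,0,0],"offset":[0,0,0],"hand":-1},
  ],
)

```text
time_s: 5.25
eef_pos: [454.9, -14.4, 92.3]
ee_rot: [0.278, 0.058, 0.959, -0.017]
force: [25.4, 8.3, -3.8]
grip_width: 0.127
grip_force: 40.9
```

```bash
python3 - <<'E'
from h import *
s=log();R=Rt(s);g=s["eef_pos"]-R.apply([0,0,19]);print(g)
d=g-[630.3,-35.3,107.2];print(np.linalg.norm(d),np.degrees(np.arctan2(d[1],-d[0])))
E
```

```text
5.25 [454.9 -14.4  92.3] q [-0.37  0.16  2.28  0.69  0.21 -2.46] w 0.127 F [25.4  8.3 -3.8] gf 40.9
[444.80339723 -13.13698834 108.35903995]
186.81951744499048 6.813363456165971
```

Emit:
arm_command(
  increments=[
    {"dr":[0,0,0],"offset":[0,0,0],"hand":1},
    {"dr":[0,0,0],"offset":[0,0,0],"hand":1},
    {"dr":[0,0,0],"offset":[0,0,0],"hand":1},
    {"dr":[0,0,0],"offset":[0,0,0],"hand":1},
    {"dr":[0,0,0],"offset":[0,0,-0.2],"hand":1},
    {"dr":[0,0,0],"offset":[0,0,-0.35],"hand":1},
    {"dr":[0,0,0],"offset":[0,0,-0.35],"hand":1},
    {"dr":[0,0,0],"offset":[0,0,-0.35],"hand":1},
  ],
)

```text
time_s: 6.05
eef_pos: [371.8, -4.0, 218.6]
ee_rot: [0.275, 0.058, 0.96, -0.017]
force: [1.0, -1.1, 1.5]
grip_width: 1.003
grip_force: 0.0
```

```bash
cat >> h.py <<'E'
from scipy.optimize import least_squares
import json
Lk=np.array([203.3,-1.3,116.2,439.5,40.3,399.1,256.1])
T6=E('z',np.pi/2)
lo=np.array([-2.94,-.97,.19,-1.23,.02,-2.88]);hi=np.array([2.94,2.17,2.56,4.37,3.11,2.88])
def fk(q): return basis(q)@Lk,Rs(q)[-1]*T6
def ik(R,p,q0):
    def f(q):
        a,b=fk(q);return np.r_[(a-p)/100,(b.inv()*R).as_rotvec()]
    r=least_squares(f,np.clip(q0,lo+1e-3,hi-1e-3),bounds=(lo,hi));return r.x,np.abs(r.fun).max()
def toolR(psi,tilt):
    "tool y along tray +x (heading psi), pointing down, tilted by tilt so that z leans to tray +x"
    x=np.array([np.cos(psi),np.sin(psi),0]);z=-np.cos(tilt)*np.array([0,0,1])+np.sin(tilt)*x
    y=np.cos(tilt)*x+np.sin(tilt)*np.array([0,0,1])
    return Ro.from_matrix(np.c_[np.cross(y,z),y,z])
E
python3 - <<'E'
from h import *
s=log();q=np.array(s["joints"]);a,b=fk(q);print(a-s["eef_pos"],(b.inv()*Rt(s)).magnitude())
y=np.radians(-6.8);H=np.array([444.8,-13.1,104]);ux=np.array([np.cos(y),np.sin(y),0])
T=H+ux*(46+82);T[2]=85
print("floor pt",T)
qg,e=ik(toolR(y,0),T,[0,.3,1.6,0,1.2,-.2]);print("grasp",qg.round(2),e)
T2=T+[0,0,200]
qu,e=ik(toolR(y,0),T2,qg);print("up",qu.round(2),e)
B=np.array([527,-308,0])
for d in range(-180,181,30):
    psi=np.radians(d)
    for tilt in(0,30,50,65):
        R=toolR(psi,np.radians(tilt));px=np.array([np.cos(psi),np.sin(psi),0])
        t=np.radians(tilt);fx=np.cos(t)*px+np.sin(t)*np.array([0,0,1]);n=np.cross(fx,np.cross(np.array([0,0,1]),px));n=-np.sin(t)*px+np.cos(t)*np.array([0,0,1])
        m=B+px*20+[0,0,60]
        tcp=m+52*fx+35*n
        best=min((ik(R,tcp,np.array(q0)) for q0 in([-.8,.3,1.8,.0,1.,-.2],[-.8,.3,1.8,1.2,1.,-1],[-.8,.3,1.8,-1.,1.,1],qu)),key=lambda r:r[1])
        print(d,tilt,best[0].round(2),"%.3f"%best[1])
E
```

```text
6.05 [371.8  -4.  218.6] q [-0.46 -0.35  2.28  0.28  0.69 -2.08] w 1.003 F [ 1.  -1.1  1.5] gf 0.0
[-0.05050179  0.06963495  0.09882108] 7.061081383668801e-16
floor pt [571.89958504 -28.25570794  85.        ]
grasp [-0.25  0.57  1.52  0.    1.05 -0.14] 1.304469437299299e-10
up [-0.25  0.39  1.25  0.    1.5  -0.14] 1.364258031549409e-09
-180 0 [-0.81  0.51  1.59  0.    1.04  2.33] 0.000
-180 30 [-0.64  0.79  1.13 -0.3   1.65  2.54] 0.000
-180 50 [-0.57  1.04  0.79 -0.48  2.05  2.51] 0.000
-180 65 [-0.53  1.25  0.5  -0.69  2.33  2.38] 0.000
-150 0 [-0.84  0.56  1.5  -0.    1.08  1.78] 0.000
-150 30 [-0.6   0.73  1.24 -0.47  1.43  2.15] 0.000
-150 50 [-0.48  0.91  1.05 -0.71  1.71  2.23] 0.000
-150 65 [-0.42  1.06  0.9  -0.89  1.91  2.22] 0.000
-120 0 [-0.84  0.64  1.37  0.    1.13  1.26] 0.000
-120 30 [-0.59  0.65  1.38 -0.58  1.14  1.76] 0.000
-120 50 [-0.44  0.75  1.35 -0.92  1.29  2.04] 0.000
-120 65 [-0.36  0.86  1.31 -1.12  1.45  2.18] 0.000
-90 0 [-0.8   0.71  1.25  0.    1.19  0.77] 0.000
-90 30 [-0.61  0.57  1.52 -0.59  0.82  1.32] 0.000
-90 50 [-0.47  0.6   1.65 -1.17  0.83  1
[... 1168 characters left out ...]
0.9   0.91  1.04  0.53  1.9  -2.49] 0.000
90 65 [-0.94  1.06  0.89  0.67  2.12 -2.45] 0.000
120 0 [-0.68  0.51  1.59 -0.    1.04 -2.77] 0.000
120 30 [-0.76  0.79  1.13  0.14  1.72 -2.87] 0.000
120 50 [-0.79  1.04  0.79  0.23  2.16 -2.84] 0.000
120 65 [-0.81  1.25  0.49  0.36  2.49 -2.75] 0.000
150 0 [-0.76  0.49  1.63  0.02  1.03  2.88] 0.018
150 30 [-0.7   0.81  1.09 -0.08  1.76  2.88] 0.090
150 50 [-0.67  1.1   0.67 -0.17  2.24  2.88] 0.060
150 65 [-0.67  1.36  0.28 -0.27  2.62  2.85] 0.000
180 0 [-0.81  0.51  1.59  0.    1.04  2.33] 0.000
180 30 [-0.64  0.79  1.13 -0.3   1.65  2.54] 0.000
180 50 [-0.57  1.04  0.79 -0.48  2.05  2.51] 0.000
180 65 [-0.53  1.25  0.5  -0.69  2.33  2.38] 0.000
```

```bash
python3 - <<'E'
from h import *
y=np.radians(-6.8)
plan(toolR(y,0),[566,-28,270])
E
```

```text
dist 202 deg 94.2 rows 12
{"dr":[0.046, 0.046, 0.162],"offset":[-0.134, -0.0, 0.042]}
{"dr":[0.046, 0.046, 0.162],"offset":[-0.134, 0.018, 0.036]}
{"dr":[0.046, 0.046, 0.162],"offset":[-0.132, 0.036, 0.031]}
{"dr":[0.046, 0.046, 0.162],"offset":[-0.127, 0.054, 0.024]}
{"dr":[0.046, 0.046, 0.162],"offset":[-0.12, 0.07, 0.017]}
{"dr":[0.046, 0.046, 0.162],"offset":[-0.111, 0.086, 0.01]}
{"dr":[0.046, 0.046, 0.162],"offset":[-0.099, 0.099, 0.003]}
{"dr":[0.046, 0.046, 0.162],"offset":[-0.086, 0.111, -0.004]}
{"dr":[0.046, 0.046, 0.162],"offset":[-0.071, 0.121, -0.011]}
{"dr":[0.046, 0.046, 0.162],"offset":[-0.055, 0.128, -0.018]}
{"dr":[0.046, 0.046, 0.162],"offset":[-0.037, 0.133, -0.024]}
{"dr":[0.046, 0.046, 0.162],"offset":[-0.019, 0.136, -0.03]}
```

Emit:
arm_command(
  increments=[
    {"dr":[0.046,0.046,0.162],"offset":[-0.134,0,0.042],"hand":1},
    {"dr":[0.046,0.046,0.162],"offset":[-0.134,0.018,0.036],"hand":1},
    {"dr":[0.046,0.046,0.162],"offset":[-0.132,0.036,0.031],"hand":1},
    {"dr":[0.046,0.046,0.162],"offset":[-0.127,0.054,0.024],"hand":1},
    {"dr":[0.046,0.046,0.162],"offset":[-0.12,0.07,0.017],"hand":1},
    {"dr":[0.046,0.046,0.162],"offset":[-0.111,0.086,0.01],"hand":1},
    {"dr":[0.046,0.046,0.162],"offset":[-0.099,0.099,0.003],"hand":1},
    {"dr":[0.046,0.046,0.162],"offset":[-0.086,0.111,-0.004],"hand":1},
  ],
)

```text
time_s: 6.85
eef_pos: [495.8, -13.4, 251.6]
ee_rot: [0.11, 0.533, 0.839, -0.005]
force: [-0.4, -1.1, -0.2]
grip_width: 1.002
grip_force: 0.0
```

Emit:
arm_command(
  increments=[
    {"dr":[0.046,0.046,0.162],"offset":[-0.071,0.121,-0.011],"hand":1},
    {"dr":[0.046,0.046,0.162],"offset":[-0.055,0.128,-0.018],"hand":1},
    {"dr":[0.046,0.046,0.162],"offset":[-0.037,0.133,-0.024],"hand":1},
    {"dr":[0.046,0.046,0.162],"offset":[-0.019,0.136,-0.03],"hand":1},
    {"dr":[0,0,0],"offset":[0,0,0],"hand":1},
    {"dr":[0,0,0],"offset":[0,0,0],"hand":1},
  ],
)

```text
time_s: 7.45
eef_pos: [559.9, -18.0, 269.2]
ee_rot: [0.011, 0.729, 0.684, 0.001]
force: [-0.0, -0.7, 0.1]
grip_width: 0.998
grip_force: 0.0
```

```bash
python3 - <<'E'
from h import *
s=log();i=ctrl.camera_info("wrist");cv2.imwrite("pics/w2.png",ctrl.capture("wrist")[:,:,::-1])
np.savez("w2.npz",**{k:i[k] for k in"KRt"});print(Rt(s).as_matrix().round(3))
print(proj(i,[572,-28,126]))
E
```

```text
7.45 [559.9 -18.  269.2] q [-0.24  0.36  1.34 -0.01  1.43 -0.17] w 0.998 F [-0.  -0.7  0.1] gf 0.0
[[ 0.065  0.998  0.016]
 [ 0.998 -0.064 -0.014]
 [-0.013  0.017 -1.   ]]
[334.34626616 195.47754929]
```

View pics/w2.png

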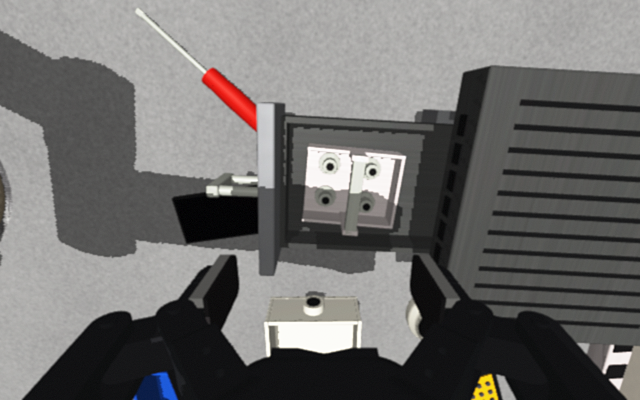

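The wrist view shows the drawer fully out and the tray inside holding four standoffs. The cross bar runs from (358,154) to (350,234), and the tray is tilted a few degrees in yaw.

```bash
python3 - <<'E'
from h import *
i=np.load("w2.npz");a=cv2.imread("pics/w2.png")
g=a.astype(int).sum(2)//3
for v in(160,185,210,230):print(v,g[v,338:372].tolist())
for p in[(358,155),(350,233)]:print(p,ray(i,p,126).round(1))
for p in[(308,146),(406,156),(394,228),(302,219)]:print("tray",p,ray(i,p,98).round(1))
for p in[(284,110),(284,250)]:print("panel",p,ray(i,p,144).round(1))
E
```

```text
160 [222, 221, 238, 249, 250, 249, 249, 249, 249, 249, 250, 250, 231, 177, 197, 235, 246, 249, 251, 252, 253, 251, 250, 251, 250, 248, 249, 251, 251, 249, 242, 230, 227, 229]
185 [248, 247, 247, 247, 247, 248, 247, 247, 249, 250, 228, 140, 153, 213, 231, 231, 229, 229, 230, 229, 228, 227, 228, 228, 235, 245, 247, 247, 247, 247, 246, 246, 246, 246]
210 [139, 138, 136, 138, 138, 138, 137, 123, 96, 96, 112, 118, 116, 118, 118, 120, 119, 118, 118, 118, 114, 108, 111, 117, 115, 104, 86, 66, 57, 63, 83, 106, 117, 125]
230 [43, 43, 46, 66, 99, 120, 122, 120, 118, 118, 120, 122, 121, 121, 118, 118, 118, 115, 106, 87, 56, 42, 44, 41, 42, 44, 44, 43, 44, 44, 43, 44, 43, 44]
(358, 155) [597.   11.2 126. ]
(350, 233) [586.2 -70.4 126. ]
tray (308, 146) [548.4  19.2  98. ]
tray (406, 156) [651.3   1.7  98. ]
tray (394, 228) [639.3 -80.8  98. ]
tray (302, 219) [534.9 -62.1  98. ]
panel (284, 110) [532.5  57.4 144. ]
panel (284, 250) [518.1 -75.8 144. ]
```

```bash
python3 - <<'E'
from h import *
plan(toolR(np.radians(-9.2),0),[592.7,-30,190],3)
E
```

```text
dist 87 deg 5.7 rows 3
{"dr":[0.008, 0.005, 0.041],"offset":[-0.025, 0.09, 0.223]}
{"dr":[0.008, 0.005, 0.041],"offset":[-0.023, 0.092, 0.222]}
{"dr":[0.008, 0.005, 0.041],"offset":[-0.021, 0.094, 0.221]}
```

Emit:
arm_command(
  increments=[
    {"dr":[0.008,0.005,0.041],"offset":[-0.025,0.09,0.223],"hand":0},
    {"dr":[0.008,0.005,0.041],"offset":[-0.023,0.092,0.222],"hand":0},
    {"dr":[0.008,0.005,0.041],"offset":[-0.021,0.094,0.221],"hand":0},
    {"dr":[0,0,0],"offset":[0,0,0],"hand":0},
    {"dr":[0,0,0],"offset":[0,0,0],"hand":0},
  ],
)

```text
time_s: 8.0
eef_pos: [592.7, -29.9, 191.3]
ee_rot: [0.0, 0.762, 0.648, -0.0]
force: [0.1, -0.4, -0.1]
grip_width: 0.499
grip_force: 0.0
```

```bash
python3 - <<'E'
from h import *
s=log();i=ctrl.camera_info("wrist");a=ctrl.capture("wrist")[:,:,::-1];cv2.imwrite("pics/w3.png",a)
np.savez("w3.npz",**{k:i[k] for k in"KRt"})
plan(toolR(np.radians(-9.2),0),[592.7,-30,102],4)
for p in([592.7,-30,126],[592.7+6*.16,-24,126],[581,-30,126]):print(proj(i,p))
g=a.astype(int).sum(2)//3
u,v=proj(i,[592.7,-30,126]).astype(int)
for dv in(-15,0,15):print(v+dv,u-20,g[v+dv,u-20:u+21].tolist())
E
```

```text
8.0 [592.7 -29.9 191.3] q [-0.25  0.49  1.34 -0.    1.31 -0.09] w 0.499 F [ 0.1 -0.4 -0.1] gf 0.0
dist 90 deg 0.1 rows 4
{"dr":[0.001, 0.0, -0.0],"offset":[-0.0, -0.001, 0.188]}
{"dr":[0.001, 0.0, -0.0],"offset":[-0.0, -0.001, 0.188]}
{"dr":[0.001, 0.0, -0.0],"offset":[-0.0, -0.001, 0.188]}
{"dr":[0.001, 0.0, -0.0],"offset":[-0.0, -0.001, 0.188]}
[324.18344468 216.08235258]
[324.15932645 208.39080052]
[308.75968326 218.44123638]
201 304 [162, 162, 161, 160, 166, 170, 170, 165, 159, 160, 159, 167, 210, 241, 245, 244, 243, 244, 244, 245, 245, 245, 244, 243, 244, 245, 246, 243, 207, 161, 163, 165, 164, 166, 165, 165, 162, 169, 205, 226, 208]
216 304 [125, 130, 131, 132, 138, 151, 160, 161, 160, 161, 163, 159, 146, 135, 135, 136, 134, 138, 138, 139, 140, 139, 140, 137, 137, 140, 139, 135, 126, 128, 134, 133, 131, 131, 118, 102, 94, 95, 96, 100, 100]
231 304 [159, 159, 158, 159, 159, 159, 160, 158, 161, 160, 160, 157, 147, 135, 135, 135, 134, 137, 138, 139, 141, 140, 138, 137, 138, 137, 137, 138, 148, 158, 162, 159, 159, 159, 159, 158, 152, 146, 139, 133, 131]
```

View pics/w3.png

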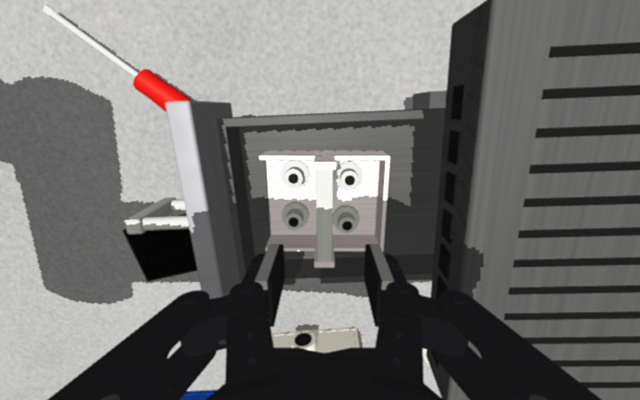

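The bar is centred at u≈324 on every row, which matches the prediction exactly, and its yaw is aligned. Next I'll descend, grip and lift.

Emit:
arm_command(
  increments=[
    {"dr":[0,0,0],"offset":[0,0,0.19],"hand":0},
    {"dr":[0,0,0],"offset":[0,0,0.19],"hand":0},
    {"dr":[0,0,0],"offset":[0,0,0.19],"hand":0},
    {"dr":[0,0,0],"offset":[0,0,0.17],"hand":0},
    {"dr":[0,0,0],"offset":[0,0,0],"hand":0},
  ],
)

```text
time_s: 8.55
eef_pos: [592.2, -29.8, 101.1]
ee_rot: [-0.001, 0.762, 0.648, -0.001]
force: [-0.0, -0.2, -0.5]
grip_width: 0.498
grip_force: 0.0
```

Emit:
arm_command(
  increments=[
    {"dr":[0,0,0],"offset":[0,0,0],"hand":-1},
    {"dr":[0,0,0],"offset":[0,0,0],"hand":-1},
    {"dr":[0,0,0],"offset":[0,0,0],"hand":-1},
    {"dr":[0,0,0],"offset":[0,0,0],"hand":-1},
    {"dr":[0,0,0],"offset":[0,0,0],"hand":-1},
  ],
  grip_force=90,
)

```text
time_s: 9.05
eef_pos: [594.1, -30.3, 104.0]
ee_rot: [0.001, 0.762, 0.647, 0.001]
force: [-1.7, 1.3, 7.1]
grip_width: 0.119
grip_force: 88.3
```

Emit:
arm_command(
  increments=[
    {"dr":[0,0,0],"offset":[0,0,-0.06],"hand":-1},
    {"dr":[0,0,0],"offset":[0,0,-0.12],"hand":-1},
    {"dr":[0,0,0],"offset":[0,0,-0.2],"hand":-1},
    {"dr":[0,0,0],"offset":[0,0,-0.25],"hand":-1},
    {"dr":[0,0,0],"offset":[0,0,-0.25],"hand":-1},
    {"dr":[0,0,0],"offset":[0,0,-0.2],"hand":-1},
    {"dr":[0,0,0],"offset":[0,0,-0.1],"hand":-1},
    {"dr":[0,0,0],"offset":[0,0,0],"hand":-1},
  ],
)

```text
time_s: 9.85
eef_pos: [593.6, -30.2, 244.7]
ee_rot: [0.001, 0.762, 0.647, 0.001]
force: [0.6, 0.4, -4.7]
grip_width: 0.121
grip_force: 88.1
```

```bash
python3 - <<'E'
from h import *
s=log()
# path check: to above box psi=30, tilt 0 then pour
B=np.array([527,-308,0]);psi=np.radians(30);px=np.array([np.cos(psi),np.sin(psi),0]);Z=np.array([0,0,1])
def tcp(m,t): return m+52*(np.cos(t)*px+np.sin(t)*Z)+35*(-np.sin(t)*px+np.cos(t)*Z)
p0=tcp(B+px*20+70*Z,0)+[0,0,60]
print("p0",p0,"p60",tcp(B+px*22+62*Z,np.radians(60)))
plan(toolR(psi,0),p0)
i=ctrl.camera_info("top");a=ctrl.capture("top")[:,:,::-1];cv2.imwrite("pics/t2.png",cv2.resize(a[80:280,200:440],(720,600)))
E
```

```text
9.85 [593.6 -30.2 244.7] q [-0.25  0.46  1.25 -0.    1.43 -0.08] w 0.121 F [ 0.6  0.4 -4.7] gf 88.1
p0 [ 589.35382907 -272.          165.        ] p60 [ 542.31921938 -299.15544457  124.533321  ]
dist 255 deg 39.3 rows 6
{"dr":[0.0, 0.0, -0.146],"offset":[-0.332, 0.048, 0.111]}
{"dr":[0.0, 0.0, -0.146],"offset":[-0.336, 0.01, 0.111]}
{"dr":[0.0, 0.0, -0.146],"offset":[-0.335, -0.028, 0.111]}
{"dr":[0.0, 0.0, -0.146],"offset":[-0.329, -0.066, 0.111]}
{"dr":[0.0, 0.0, -0.146],"offset":[-0.32, -0.103, 0.111]}
{"dr":[0.0, 0.0, -0.146],"offset":[-0.306, -0.139, 0.111]}
```

View pics/t2.png

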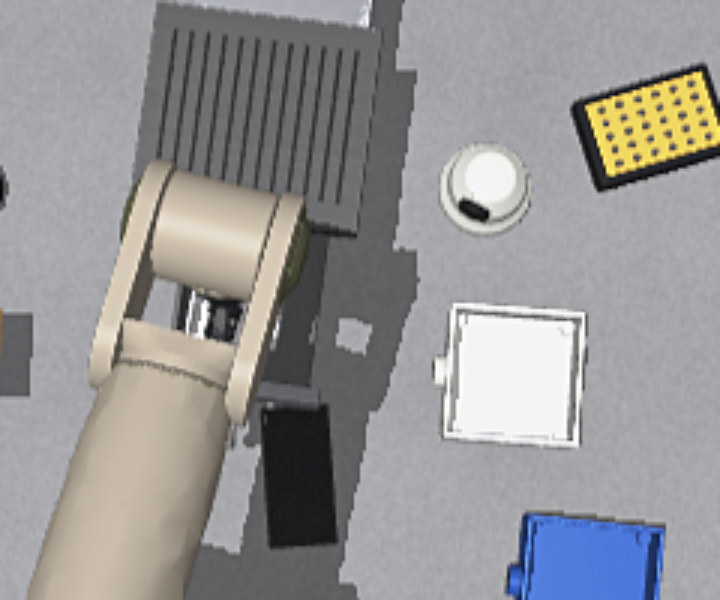

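```bash
cat >> h.py <<'E'
def seg(Rc,pc,Rg,pg,n):
    rv=(Rc.inv()*Rg).as_rotvec();w=rv/n;d=(np.array(pg,float)-pc)/n
    print("seg deg/row",np.degrees(np.linalg.norm(w)).round(1),"mm/row",np.linalg.norm(d).round(1))
    for i in range(n):
        print('{"dr":%s,"offset":%s,"hand":-1}'%((w/(np.pi/4)).round(3).tolist(),((Rc*Ro.from_rotvec(w*i)).inv().apply(d)/120).round(3).tolist()))
B=np.array([525,-311,0]);psi=np.radians(30);px=np.array([np.cos(psi),np.sin(psi),0]);Z=np.array([0,0,1])
def tcp(m,t): return m+52*(np.cos(t)*px+np.sin(t)*Z)+38*(-np.sin(t)*px+np.cos(t)*Z)
E
python3 - <<'E'
from h import *
s=ctrl.sense();R0=Rt(s);p=np.array(s["eef_pos"])
w1=[555,-140,245];R1=toolR(np.radians(8),0);p2=tcp(B+px*20+70*Z,0)+[0,0,60];R2=toolR(psi,0)
seg(R0,p,R1,w1,4);seg(R1,w1,R2,p2,5);print(p2)
E
```

```text
seg deg/row 4.3 mm/row 29.1
{"dr":[-0.0, 0.0, -0.096],"offset":[-0.239, -0.041, -0.004],"hand":-1}
{"dr":[-0.0, 0.0, -0.096],"offset":[-0.235, -0.059, -0.004],"hand":-1}
{"dr":[-0.0, 0.0, -0.096],"offset":[-0.23, -0.077, -0.004],"hand":-1}
{"dr":[-0.0, 0.0, -0.096],"offset":[-0.223, -0.094, -0.004],"hand":-1}
seg deg/row 4.4 mm/row 31.7
{"dr":[0.0, 0.0, -0.098],"offset":[-0.23, 0.022, 0.128],"hand":-1}
{"dr":[0.0, 0.0, -0.098],"offset":[-0.231, 0.004, 0.128],"hand":-1}
{"dr":[0.0, 0.0, -0.098],"offset":[-0.231, -0.013, 0.128],"hand":-1}
{"dr":[0.0, 0.0, -0.098],"offset":[-0.229, -0.031, 0.128],"hand":-1}
{"dr":[0.0, 0.0, -0.098],"offset":[-0.226, -0.049, 0.128],"hand":-1}
[ 587.35382907 -275.          168.        ]
```

Emit:
arm_command(
  increments=[
    {"dr":[0,0,-0.048],"offset":[-0.12,-0.02,0],"hand":-1},
    {"dr":[0,0,-0.048],"offset":[-0.12,-0.02,0],"hand":-1},
    {"dr":[0,0,-0.096],"offset":[-0.235,-0.059,-0.004],"hand":-1},
    {"dr":[0,0,-0.096],"offset":[-0.23,-0.077,-0.004],"hand":-1},
    {"dr":[0,0,-0.096],"offset":[-0.223,-0.094,-0.004],"hand":-1},
  ],
)

```text
time_s: 10.4
eef_pos: [554.7, -141.1, 242.9]
ee_rot: [-0.002, 0.655, 0.756, -0.001]
force: [-0.3, -0.7, -3.7]
grip_width: 0.117
grip_force: 88.1
```

Emit:
arm_command(
  increments=[
    {"dr":[0,0,-0.098],"offset":[-0.23,0.022,0.128],"hand":-1},
    {"dr":[0,0,-0.098],"offset":[-0.231,0.004,0.128],"hand":-1},
    {"dr":[0,0,-0.098],"offset":[-0.231,-0.013,0.128],"hand":-1},
    {"dr":[0,0,-0.098],"offset":[-0.229,-0.031,0.128],"hand":-1},
    {"dr":[0,0,-0.05],"offset":[-0.113,-0.024,0.064],"hand":-1},
    {"dr":[0,0,-0.048],"offset":[-0.113,-0.024,0.064],"hand":-1},
    {"dr":[0,0,0],"offset":[0,0,0],"hand":-1},
  ],
)

```text
time_s: 11.1
eef_pos: [587.5, -275.9, 164.6]
ee_rot: [-0.003, 0.501, 0.866, -0.0]
force: [0.8, 0.1, -4.4]
grip_width: 0.115
grip_force: 88.2
```

```bash
python3 - <<'E'
from h import *
s=log();R0=Rt(s);p=np.array(s["eef_pos"]);d=np.radians
# tilt to 30 deg, mouth at z~95; then to 60 mouth z 62
a=tcp(B+px*22+75*Z,d(32));seg(R0,p,toolR(psi,d(32)),a,5)
b=tcp(B+px*24+62*Z,d(62));seg(toolR(psi,d(32)),a,toolR(psi,d(62)),b,6)
q=s["joints"]
for t in(32,45,62):
    q,e=ik(toolR(psi,d(t)),tcp(B+px*24+62*Z,d(t)),q);print(q.round(2),e)
E
```

```text
11.1 [ 587.5 -275.9  164.6] q [-0.62  0.64  1.17 -0.    1.34 -1.14] w 0.115 F [ 0.8  0.1 -4.4] gf 88.2
seg deg/row 6.4 mm/row 7.9
{"dr":[-0.143, -0.001, -0.001],"offset":[0.001, -0.043, 0.05],"hand":-1}
{"dr":[-0.143, -0.001, -0.001],"offset":[0.001, -0.048, 0.045],"hand":-1}
{"dr":[-0.143, -0.001, -0.001],"offset":[0.001, -0.053, 0.039],"hand":-1}
{"dr":[-0.143, -0.001, -0.001],"offset":[0.001, -0.057, 0.033],"hand":-1}
{"dr":[-0.143, -0.001, -0.001],"offset":[0.001, -0.06, 0.026],"hand":-1}
seg deg/row 5.0 mm/row 5.4
{"dr":[-0.111, -0.0, 0.0],"offset":[0.0, -0.043, -0.012],"hand":-1}
{"dr":[-0.111, -0.0, 0.0],"offset":[0.0, -0.042, -0.016],"hand":-1}
{"dr":[-0.111, -0.0, 0.0],"offset":[0.0, -0.04, -0.02],"hand":-1}
{"dr":[-0.111, -0.0, 0.0],"offset":[0.0, -0.039, -0.023],"hand":-1}
{"dr":[-0.111, -0.0, 0.0],"offset":[0.0, -0.036, -0.026],"hand":-1}
{"dr":[-0.111, -0.0, 0.0],"offset":[0.0, -0.034, -0.029],"hand":-1}
[-0.87  0.57  1.53  0.65  1.04 -1.73] 9.67588675848674e-12
[-0.98  0.58  1.61  0.91  1.11 -2.  ] 1.1368683772161603e-15
[-1.1   0.66  1.68  1.17  1.28 -2.29] 7.531752999057062e-15
```

Emit:
arm_command(
  increments=[
    {"dr":[-0.143,0,0],"offset":[0,-0.043,0.05],"hand":-1},
    {"dr":[-0.143,0,0],"offset":[0,-0.048,0.045],"hand":-1},
    {"dr":[-0.143,0,0],"offset":[0,-0.053,0.039],"hand":-1},
    {"dr":[-0.143,0,0],"offset":[0,-0.057,0.033],"hand":-1},
    {"dr":[-0.143,0,0],"offset":[0,-0.06,0.026],"hand":-1},
    {"dr":[0,0,0],"offset":[0,0,0],"hand":-1},
  ],
)

```text
time_s: 11.7
eef_pos: [563.9, -287.9, 135.7]
ee_rot: [0.137, 0.483, 0.831, 0.241]
force: [0.3, 0.0, -3.2]
grip_width: 0.119
grip_force: 88.4
```

Emit:
arm_command(
  increments=[
    {"dr":[-0.111,0,0],"offset":[0,-0.043,-0.012],"hand":-1},
    {"dr":[-0.111,0,0],"offset":[0,-0.042,-0.016],"hand":-1},
    {"dr":[-0.111,0,0],"offset":[0,-0.04,-0.02],"hand":-1},
    {"dr":[-0.111,0,0],"offset":[0,-0.039,-0.023],"hand":-1},
    {"dr":[-0.111,0,0],"offset":[0,-0.036,-0.026],"hand":-1},
    {"dr":[-0.111,0,0],"offset":[0,-0.034,-0.029],"hand":-1},
    {"dr":[0,0,0],"offset":[0,0,0],"hand":-1},
    {"dr":[0,0,0],"offset":[0,0,0],"hand":-1},
  ],
)

```text
time_s: 12.5
eef_pos: [539.9, -302.9, 129.2]
ee_rot: [0.257, 0.428, 0.743, 0.446]
force: [-0.5, 0.6, -2.3]
grip_width: 0.118
grip_force: 88.7
```

Emit:
arm_command(
  increments=[
    {"dr":[0,0,0],"offset":[0,0,0],"hand":-1},
    {"dr":[0,0,0],"offset":[0,0,0],"hand":-1},
    {"dr":[0,0,0],"offset":[0,0,0],"hand":-1},
    {"dr":[0,0,0],"offset":[0,0,0],"hand":-1},
    {"dr":[0,0,0],"offset":[0,0,0],"hand":-1},
  ],
)

```text
time_s: 13.0
eef_pos: [539.5, -303.4, 129.1]
ee_rot: [0.258, 0.428, 0.742, 0.447]
force: [0.4, 0.2, -2.7]
grip_width: 0.126
grip_force: 88.7
```

```bash
python3 - <<'E'
from h import *
s=log();print(Rt(s).as_matrix().round(2))
cv2.imwrite("pics/w4.png",ctrl.capture("wrist")[:,:,::-1])
t=ctrl.capture("top")[:,:,::-1];c=ctrl.capture("scene")[:,:,::-1]
A=cv2.resize(t[140:260,300:420],(400,400));C=cv2.resize(c[200:300,270:370],(400,400))
cv2.imwrite("pics/p4.png",np.hstack([A,C]))
E
```

```text
13.0 [ 539.5 -303.4  129.1] q [-1.1   0.65  1.68  1.17  1.28 -2.28] w 0.126 F [ 0.4  0.2 -2.7] gf 88.7
[[-0.5   0.41  0.77]
 [ 0.87  0.23  0.44]
 [-0.    0.88 -0.47]]
```

View pics/w4.png

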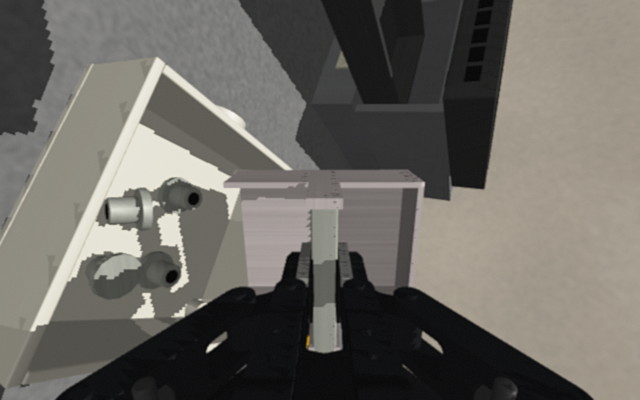

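The wrist view shows all four standoffs in the white box, at (125,210), (183,193), (115,275) and (163,272), and the tray is empty. Next is the return trip.

```bash
python3 - <<'E'
from h import *
s=log();R0=Rt(s);p=np.array(s["eef_pos"]);d=np.radians
p2=[580,-272,200];R2=toolR(psi,0);w1=[560,-145,245];R1=toolR(d(8),0);w0=[593.5,-30,245];Rz=toolR(d(-9),0)
seg(R0,p,R2,p2,8);seg(R2,p2,R1,w1,4);seg(R1,w1,Rz,w0,4)
E
```

```text
13.15 [ 539.4 -303.4  129. ] q [-1.1   0.65  1.68  1.17  1.28 -2.28] w 0.121 F [-0.6  0.2 -1.7] gf 88.7
seg deg/row 7.8 mm/row 10.9
{"dr":[0.173, 0.0, 0.0],"offset":[0.007, 0.09, 0.012],"hand":-1}
{"dr":[0.173, 0.0, 0.0],"offset":[0.007, 0.091, -0.0],"hand":-1}
{"dr":[0.173, 0.0, 0.0],"offset":[0.007, 0.09, -0.012],"hand":-1}
{"dr":[0.173, 0.0, 0.0],"offset":[0.007, 0.088, -0.024],"hand":-1}
{"dr":[0.173, 0.0, 0.0],"offset":[0.007, 0.084, -0.036],"hand":-1}
{"dr":[0.173, 0.0, 0.0],"offset":[0.007, 0.078, -0.047],"hand":-1}
{"dr":[0.173, 0.0, 0.0],"offset":[0.007, 0.071, -0.057],"hand":-1}
{"dr":[0.173, 0.0, 0.0],"offset":[0.007, 0.062, -0.066],"hand":-1}
seg deg/row 5.5 mm/row 34.1
{"dr":[0.0, 0.0, 0.122],"offset":[0.25, 0.096, -0.094],"hand":-1}
{"dr":[0.0, 0.0, 0.122],"offset":[0.258, 0.072, -0.094],"hand":-1}
{"dr":[0.0, 0.0, 0.122],"offset":[0.264, 0.047, -0.094],"hand":-1}
{"dr":[0.0, 0.0, 0.122],"offset":[0.267, 0.021, -0.094],"hand":-1}
seg deg/row 4.3 mm/row 29.9
{"dr":[0.0, 0.0, 0.094],"offset":[0.228, 0.102, 0.0],"hand":-1}
{"dr":[0.0, 0.0, 0.094],"offset":[0.235, 0.085, 0.0],"hand":-1}
{"dr":[0.0, 0.0, 0.094],"offset":[0.24, 0.068, 0.0],"hand":-1}
{"dr":[0.0, 0.0, 0.094],"offset":[0.245, 0.05, 0.0],"hand":-1}
```

Emit:
arm_command(
  increments=[
    {"dr":[0.173,0,0],"offset":[0.007,0.09,0.012],"hand":-1},
    {"dr":[0.173,0,0],"offset":[0.007,0.091,0],"hand":-1},
    {"dr":[0.173,0,0],"offset":[0.007,0.09,-0.012],"hand":-1},
    {"dr":[0.173,0,0],"offset":[0.007,0.088,-0.024],"hand":-1},
    {"dr":[0.173,0,0],"offset":[0.007,0.084,-0.036],"hand":-1},
    {"dr":[0.173,0,0],"offset":[0.007,0.078,-0.047],"hand":-1},
    {"dr":[0.173,0,0],"offset":[0.007,0.071,-0.057],"hand":-1},
    {"dr":[0.173,0,0],"offset":[0.007,0.062,-0.066],"hand":-1},
  ],
)

```text
time_s: 13.95
eef_pos: [580.4, -271.9, 201.2]
ee_rot: [-0.001, 0.501, 0.866, -0.004]
force: [-0.4, -0.7, -3.0]
grip_width: 0.116
grip_force: 88.6
```

Emit:
arm_command(
  increments=[
    {"dr":[0,0,0.122],"offset":[0.25,0.096,-0.094],"hand":-1},
    {"dr":[0,0,0.122],"offset":[0.258,0.072,-0.094],"hand":-1},
    {"dr":[0,0,0.122],"offset":[0.264,0.047,-0.094],"hand":-1},
    {"dr":[0,0,0.122],"offset":[0.267,0.021,-0.094],"hand":-1},
    {"dr":[0,0,0.094],"offset":[0.228,0.102,0],"hand":-1},
    {"dr":[0,0,0.094],"offset":[0.235,0.085,0],"hand":-1},
    {"dr":[0,0,0.094],"offset":[0.24,0.068,0],"hand":-1},
    {"dr":[0,0,0.094],"offset":[0.245,0.05,0],"hand":-1},
  ],
)

```text
time_s: 14.75
eef_pos: [593.6, -28.4, 244.5]
ee_rot: [-0.001, 0.761, 0.649, -0.001]
force: [0.7, -1.3, -2.1]
grip_width: 0.117
grip_force: 88.6
```

```bash
python3 - <<'E'
from h import *
s=log();print(Rt(s).as_matrix().round(3))
plan(toolR(np.radians(-9),0),[593,-30,175],3)
i=ctrl.camera_info("wrist");cv2.imwrite("pics/w5.png",ctrl.capture("wrist")[:,:,::-1])
E
```

```text
14.75 [593.6 -28.4 244.5] q [-0.24  0.46  1.25 -0.    1.43 -0.09] w 0.117 F [ 0.7 -1.3 -2.1] gf 88.6
[[ 0.158  0.987 -0.003]
 [ 0.987 -0.158 -0.001]
 [-0.001 -0.003 -1.   ]]
dist 70 deg 0.2 rows 3
{"dr":[-0.001, 0.0, -0.001],"offset":[-0.004, -0.0, 0.193]}
{"dr":[-0.001, 0.0, -0.001],"offset":[-0.004, -0.001, 0.193]}
{"dr":[-0.001, 0.0, -0.001],"offset":[-0.005, -0.001, 0.193]}
```

View pics/w5.png

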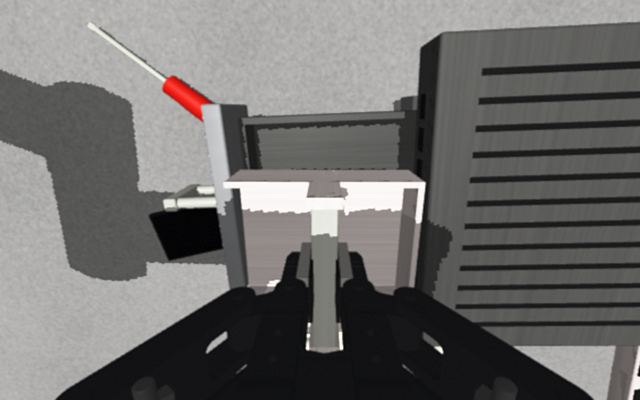

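The tray is empty, level, and over the drawer in its original place.

Emit:
arm_command(
  increments=[
    {"dr":[0,0,0],"offset":[-0.012,-0.002,0.2],"hand":-1},
    {"dr":[0,0,0],"offset":[0,0,0.28],"hand":-1},
    {"dr":[0,0,0],"offset":[0,0,0.28],"hand":-1},
    {"dr":[0,0,0],"offset":[0,0,0.2],"hand":-1},
    {"dr":[0,0,0],"offset":[0,0,0.1],"hand":-1},
    {"dr":[0,0,0],"offset":[0,0,0.05],"hand":-1},
    {"dr":[0,0,0],"offset":[0,0,0.03],"hand":-1},
    {"dr":[0,0,0],"offset":[0,0,0],"hand":-1},
  ],
)

```text
time_s: 15.6
eef_pos: [593.2, -31.5, 108.5]
ee_rot: [0.0, 0.76, 0.65, -0.001]
force: [0.9, 0.3, -2.5]
grip_width: 0.115
grip_force: 88.6
```

Emit:
arm_command(
  increments=[
    {"dr":[0,0,0],"offset":[0,0,0.017],"hand":-1},
    {"dr":[0,0,0],"offset":[0,0,0.017],"hand":-1},
    {"dr":[0,0,0],"offset":[0,0,0],"hand":-1},
  ],
)

```text
time_s: 15.9
eef_pos: [593.1, -31.5, 104.1]
ee_rot: [0.0, 0.76, 0.65, -0.001]
force: [0.7, 1.1, -1.3]
grip_width: 0.119
grip_force: 88.7
```

Emit:
arm_command(
  increments=[
    {"dr":[0,0,0],"offset":[0,0,0.005],"hand":-0.6},
    {"dr":[0,0,0],"offset":[0,0,0],"hand":-0.2},
    {"dr":[0,0,0],"offset":[0,0,0],"hand":0},
    {"dr":[0,0,0],"offset":[0,0,0],"hand":0},
    {"dr":[0,0,0],"offset":[0,0,-0.1],"hand":0},
    {"dr":[0,0,0],"offset":[0,0,-0.25],"hand":0},
    {"dr":[0,0,0],"offset":[0,0,-0.35],"hand":0},
    {"dr":[0,0,0],"offset":[0,0,-0.35],"hand":0},
  ],
)

```text
time_s: 16.7
eef_pos: [592.9, -31.2, 231.6]
ee_rot: [-0.0, 0.76, 0.65, -0.001]
force: [0.5, -0.1, 0.3]
grip_width: 0.501
grip_force: 0.0
```

```bash
python3 - <<'E'
from h import *
s=log();i=ctrl.camera_info("wrist");a=ctrl.capture("wrist")[:,:,::-1];cv2.imwrite("pics/w6.png",a)
np.savez("w6.npz",**{k:i[k] for k in"KRt"})
for f in([593,-30,126],[444.8,-13.1,133]):print(proj(i,f))
R0=Rt(s);p=np.array(s["eef_pos"]);y=np.radians(-6.8)
R=yawed(np.radians(32),y);H=np.array([444.8,-13.1,104]);g=H-R.apply([0,0,110])
print(g);seg(R0,p,R,g,13)
q=s["joints"]
for t in np.linspace(.1,1,10):
    Rm=R0*Ro.from_rotvec((R0.inv()*R).as_rotvec()*t);q,e=ik(Rm,p+(g-p)*t,q)
print(q.round(2),e)
E
```

```text
16.7 [592.9 -31.2 231.6] q [-0.25  0.47  1.27 -0.    1.4  -0.09] w 0.501 F [ 0.5 -0.1  0.3] gf 0.0
[324.29981989 198.37581724]
[150.94276122 207.68211403]
[386.91892934  -6.19810019 197.28529058]
seg deg/row 7.4 mm/row 16.2
{"dr":[-0.044, -0.042, -0.153],"offset":[-0.005, -0.133, 0.022],"hand":-1}
{"dr":[-0.044, -0.042, -0.153],"offset":[0.012, -0.133, 0.018],"hand":-1}
{"dr":[-0.044, -0.042, -0.153],"offset":[0.029, -0.131, 0.012],"hand":-1}
{"dr":[-0.044, -0.042, -0.153],"offset":[0.044, -0.127, 0.007],"hand":-1}
{"dr":[-0.044, -0.042, -0.153],"offset":[0.059, -0.121, 0.001],"hand":-1}
{"dr":[-0.044, -0.042, -0.153],"offset":[0.073, -0.113, -0.006],"hand":-1}
{"dr":[-0.044, -0.042, -0.153],"offset":[0.086, -0.103, -0.012],"hand":-1}
{"dr":[-0.044, -0.042, -0.153],"offset":[0.097, -0.092, -0.019],"hand":-1}
{"dr":[-0.044, -0.042, -0.153],"offset":[0.107, -0.079, -0.025],"hand":-1}
{"dr":[-0.044, -0.042, -0.153],"offset":[0.114, -0.064, -0.031],"hand":-1}
{"dr":[-0.044, -0.042, -0.153],"offset":[0.12, -0.049, -0.037],"hand":-1}
{"dr":[-0.044, -0.042, -0.153],"offset":[0.124, -0.033, -0.042],"hand":-1}
{"dr":[-0.044, -0.042, -0.153],"offset":[0.125, -0.016, -0.047],"hand":-1}
[-0.44 -0.26  2.29  0.3   0.6  -2.1 ] 4.2510266140549646e-14
```

View pics/w6.png

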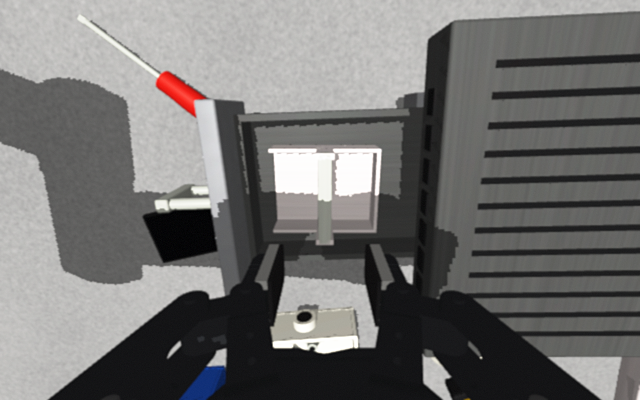

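The tray stands upright and empty in the drawer. The handle's top is at (162,204), about 10 mm further in than my estimate, because the pads slipped at the stop. I'll refine the handle position and move to the pre-grasp.

Emit:
arm_command(
  increments=[
    {"dr":[-0.044,-0.042,-0.153],"offset":[-0.005,-0.133,0.022],"hand":1},
    {"dr":[-0.044,-0.042,-0.153],"offset":[0.012,-0.133,0.018],"hand":1},
    {"dr":[-0.044,-0.042,-0.153],"offset":[0.029,-0.131,0.012],"hand":1},
    {"dr":[-0.044,-0.042,-0.153],"offset":[0.044,-0.127,0.007],"hand":1},
    {"dr":[-0.044,-0.042,-0.153],"offset":[0.059,-0.121,0.001],"hand":1},
    {"dr":[-0.044,-0.042,-0.153],"offset":[0.073,-0.113,-0.006],"hand":1},
    {"dr":[-0.044,-0.042,-0.153],"offset":[0.086,-0.103,-0.012],"hand":1},
    {"dr":[-0.044,-0.042,-0.153],"offset":[0.097,-0.092,-0.019],"hand":1},
  ],
)

```text
time_s: 17.55
eef_pos: [465.9, -15.9, 208.9]
ee_rot: [0.183, 0.359, 0.915, -0.011]
force: [0.4, -0.9, 0.5]
grip_width: 1.0
grip_force: 0.0
```

Emit:
arm_command(
  increments=[
    {"dr":[-0.044,-0.042,-0.153],"offset":[0.107,-0.079,-0.025],"hand":1},
    {"dr":[-0.044,-0.042,-0.153],"offset":[0.114,-0.064,-0.031],"hand":1},
    {"dr":[-0.044,-0.042,-0.153],"offset":[0.12,-0.049,-0.037],"hand":1},
    {"dr":[-0.044,-0.042,-0.153],"offset":[0.124,-0.033,-0.042],"hand":1},
    {"dr":[-0.044,-0.042,-0.153],"offset":[0.125,-0.016,-0.047],"hand":1},
    {"dr":[0,0,0],"offset":[0,0,0],"hand":1},
  ],
)

```text
time_s: 18.15
eef_pos: [390.9, -7.0, 196.1]
ee_rot: [0.268, 0.076, 0.96, -0.015]
force: [-0.4, 1.0, -0.1]
grip_width: 1.002
grip_force: 0.0
```

```bash
python3 - <<'E'
from h import *
print(ray(np.load("w6.npz"),(162,204),133))
s=log();i=ctrl.camera_info("wrist");a=ctrl.capture("wrist")[:,:,::-1];cv2.imwrite("pics/w7.png",a)
np.savez("w7.npz",**{k:i[k] for k in"KRt"})
print(proj(i,[448,-12,133]),proj(i,[448,-12,75]),proj(i,[454,-12,133]))
E
```

```text
[455.26770628 -11.36190688 133.        ]
18.15 [390.9  -7.  196.1] q [-0.42 -0.24  2.28  0.26  0.6  -2.02] w 1.002 F [-0.4  1.  -0.1] gf 0.0
[327.38050586 226.36876204] [326.18102329 177.0593954 ] [328.42859038 230.56887726]
```

View pics/w7.png

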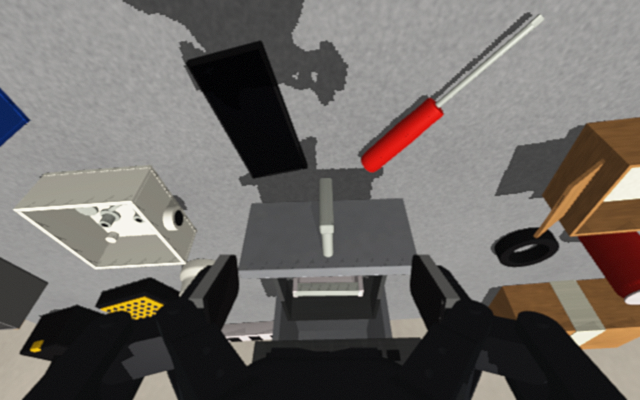

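The handle's front top edge is at (327,226), so the bar is at about (454,-12). The box with its standoffs and the rest of the bench look undisturbed.

```bash
python3 - <<'E'
from h import *
R=yawed(np.radians(32),np.radians(-6.8));H=np.array([454,-12,104])
plan(R,H+R.apply([0,0,17]),5)
print((R.inv().apply([np.cos(np.radians(6.8)),-np.sin(np.radians(6.8)),0])/6).round(4),"per 20mm")
E
```

```text
dist 129 deg 2.6 rows 5
{"dr":[-0.002, -0.004, -0.011],"offset":[-0.009, 0.007, 0.214]}
{"dr":[-0.002, -0.004, -0.011],"offset":[-0.008, 0.007, 0.214]}
{"dr":[-0.002, -0.004, -0.011],"offset":[-0.008, 0.006, 0.214]}
{"dr":[-0.002, -0.004, -0.011],"offset":[-0.007, 0.006, 0.214]}
{"dr":[-0.002, -0.004, -0.011],"offset":[-0.006, 0.005, 0.214]}
[-0.1413  0.      0.0883] per 20mm
```

Emit:
arm_command(
  increments=[
    {"dr":[-0.002,-0.004,-0.011],"offset":[-0.008,0.006,0.214],"hand":1},
    {"dr":[-0.002,-0.004,-0.011],"offset":[-0.008,0.006,0.214],"hand":1},
    {"dr":[-0.002,-0.004,-0.011],"offset":[-0.008,0.006,0.214],"hand":1},
    {"dr":[-0.002,-0.004,-0.011],"offset":[-0.007,0.006,0.214],"hand":1},
    {"dr":[-0.002,-0.004,-0.011],"offset":[-0.006,0.005,0.214],"hand":1},
    {"dr":[0,0,0],"offset":[0,0,0],"hand":1},
  ],
)

```text
time_s: 18.8
eef_pos: [463.6, -12.3, 86.7]
ee_rot: [0.273, 0.056, 0.96, -0.016]
force: [-0.2, -0.3, 0.5]
grip_width: 1.001
grip_force: 0.0
```

Emit:
arm_command(
  increments=[
    {"dr":[0,0,0],"offset":[0,0,0],"hand":-1},
    {"dr":[0,0,0],"offset":[0,0,0],"hand":-1},
    {"dr":[0,0,0],"offset":[0,0,0],"hand":-1},
    {"dr":[0,0,0],"offset":[0,0,0],"hand":-1},
    {"dr":[0,0,0],"offset":[0,0,0],"hand":-1},
    {"dr":[0,0,0],"offset":[0,0,0],"hand":-1},
    {"dr":[0,0,0],"offset":[0,0,0],"hand":-1},
    {"dr":[0,0,0],"offset":[0,0,0],"hand":-1},
  ],
  grip_force=60,
)

```text
time_s: 19.6
eef_pos: [463.7, -15.2, 89.8]
ee_rot: [0.277, 0.057, 0.959, -0.019]
force: [-4.5, -21.3, 0.6]
grip_width: 0.128
grip_force: 62.9
```

Emit:
arm_command(
  increments=[
    {"dr":[0,0,0],"offset":[0,-0.03,0],"hand":-1},
    {"dr":[0,0,0],"offset":[0,0,0],"hand":-1},
    {"dr":[0,0,0],"offset":[-0.035,0,0.022],"hand":-1},
    {"dr":[0,0,0],"offset":[-0.07,0,0.044],"hand":-1},
    {"dr":[0,0,0],"offset":[-0.106,0,0.066],"hand":-1},
    {"dr":[0,0,0],"offset":[-0.106,0,0.066],"hand":-1},
    {"dr":[0,0,0],"offset":[-0.106,0,0.066],"hand":-1},
    {"dr":[0,0,0],"offset":[-0.106,0,0.066],"hand":-1},
  ],
)

```text
time_s: 20.4
eef_pos: [537.5, -24.2, 89.8]
ee_rot: [0.276, 0.055, 0.96, -0.017]
force: [-1.6, 5.9, 7.9]
grip_width: 0.126
grip_force: 64.4
```

Emit:
arm_command(
  increments=[
    {"dr":[0,0,0],"offset":[-0.106,0,0.066],"hand":-1},
    {"dr":[0,0,0],"offset":[-0.106,0,0.066],"hand":-1},
    {"dr":[0,0,0],"offset":[-0.106,0,0.066],"hand":-1},
    {"dr":[0,0,0],"offset":[-0.106,0,0.066],"hand":-1},
    {"dr":[0,0,0],"offset":[-0.106,0,0.066],"hand":-1},
    {"dr":[0,0,0],"offset":[-0.07,0,0.044],"hand":-1},
    {"dr":[0,0,0],"offset":[-0.035,0,0.022],"hand":-1},
  ],
)

```text
time_s: 21.1
eef_pos: [626.9, -34.9, 89.8]
ee_rot: [0.276, 0.055, 0.959, -0.017]
force: [-2.4, 2.4, 7.7]
grip_width: 0.132
grip_force: 64.4
```

Emit:
arm_command(
  increments=[
    {"dr":[0,0,0],"offset":[-0.035,0,0.022],"hand":-1},
    {"dr":[0,0,0],"offset":[-0.035,0,0.022],"hand":-1},
    {"dr":[0,0,0],"offset":[-0.035,0,0.022],"hand":-1},
    {"dr":[0,0,0],"offset":[-0.021,0,0.013],"hand":-1},
    {"dr":[0,0,0],"offset":[0,0,0],"hand":-1},
  ],
)

```text
time_s: 21.6
eef_pos: [644.3, -37.0, 89.8]
ee_rot: [0.276, 0.055, 0.959, -0.017]
force: [1.8, 3.4, 4.0]
grip_width: 0.134
grip_force: 63.7
```

Emit:
arm_command(
  increments=[
    {"dr":[0,0,0],"offset":[-0.021,0,0.013],"hand":-1},
    {"dr":[0,0,0],"offset":[-0.014,0,0.009],"hand":-1},
    {"dr":[0,0,0],"offset":[0,0,0],"hand":-1},
  ],
)

```text
time_s: 21.9
eef_pos: [649.1, -37.5, 89.8]
ee_rot: [0.276, 0.055, 0.959, -0.017]
force: [2.4, 2.9, 4.8]
grip_width: 0.128
grip_force: 63.8
```

Travel so far is 187 mm with no stop force yet, so I'll keep creeping in.

Emit:
arm_command(
  increments=[
    {"dr":[0,0,0],"offset":[-0.014,0,0.009],"hand":-1},
    {"dr":[0,0,0],"offset":[-0.014,0,0.009],"hand":-1},
    {"dr":[0,0,0],"offset":[0,0,0],"hand":-1},
  ],
)

```text
time_s: 22.2
eef_pos: [650.6, -37.8, 89.6]
ee_rot: [0.274, 0.054, 0.96, -0.017]
force: [-29.3, 1.7, 24.4]
grip_width: 0.13
grip_force: 68.5
```

Emit:
arm_command(
  increments=[
    {"dr":[0,0,0],"offset":[-0.014,0,0.009],"hand":-1},
    {"dr":[0,0,0],"offset":[0,0,0],"hand":-1},
  ],
)

```text
time_s: 22.4
eef_pos: [650.6, -37.7, 89.5]
ee_rot: [0.272, 0.054, 0.961, -0.016]
force: [-54.9, -0.3, 40.3]
grip_width: 0.129
grip_force: 72.5
```

It's against the shut stop, with the force rising to -55 N. I'll ease off slightly, release and retreat.

Emit:
arm_command(
  increments=[
    {"dr":[0,0,0],"offset":[0.014,0,-0.009],"hand":-1},
    {"dr":[0,0,0],"offset":[0,0,0],"hand":1},
    {"dr":[0,0,0],"offset":[0,0,0],"hand":1},
    {"dr":[0,0,0],"offset":[0,0,0],"hand":1},
    {"dr":[0,0,0],"offset":[0,0,0],"hand":1},
    {"dr":[0,0,0],"offset":[0,0,0],"hand":1},
    {"dr":[0,0,0],"offset":[0,0,-0.1],"hand":1},
    {"dr":[0,0,0],"offset":[0,0,-0.25],"hand":1},
  ],
)

```text
time_s: 23.2
eef_pos: [629.5, -35.3, 123.4]
ee_rot: [0.274, 0.055, 0.96, -0.017]
force: [0.0, -0.0, 0.6]
grip_width: 0.999
grip_force: 0.0
```

Emit:
arm_command(
  increments=[
    {"dr":[0,0,0],"offset":[0,0,-0.35],"hand":1},
    {"dr":[0,0,0],"offset":[0,0,-0.35],"hand":1},
    {"dr":[0,0,0],"offset":[0,0,-0.35],"hand":1},
    {"dr":[0,0,0],"offset":[0,0,-0.35],"hand":1},
    {"dr":[0,0,0],"offset":[0,0,0],"hand":1},
    {"dr":[0,0,0],"offset":[0,0,0],"hand":1},
  ],
)

```text
time_s: 23.8
eef_pos: [541.6, -24.8, 268.1]
ee_rot: [0.276, 0.054, 0.959, -0.017]
force: [0.5, -0.2, -1.0]
grip_width: 1.003
grip_force: 0.0
```

```bash
python3 - <<'E'
from h import *
s=log();i=ctrl.camera_info("wrist");a=ctrl.capture("wrist")[:,:,::-1]
cv2.imwrite("pics/w8.png",a);t=ctrl.capture("top")[:,:,::-1]
x=np.hstack([cv2.resize(a,(480,300)),cv2.resize(t[60:240,200:392],(320,300))]);cv2.imwrite("pics/f.png",x)
y=np.radians(-6.8);u=np.array([np.cos(y),np.sin(y)]);
for h in(454+190*u[0],):
  print("handle shut predicted front-top",proj(i,[h-6,-37,133]))
E
```

```text
23.8 [541.6 -24.8 268.1] q [-0.31  0.05  1.82  0.15  0.72 -1.85] w 1.003 F [ 0.5 -0.2 -1. ] gf 0.0
handle shut predicted front-top [322.98066433 191.23384   ]
```

View pics/f.png

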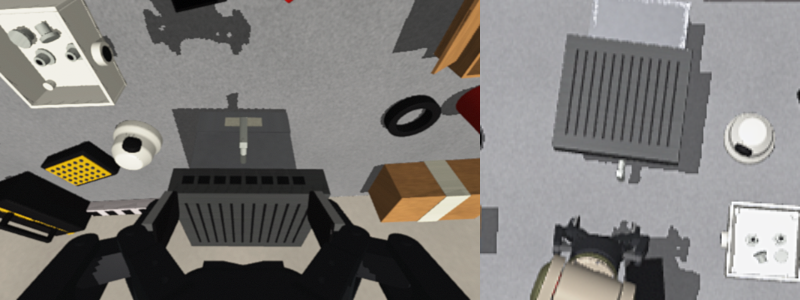

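The drawer is shut, with the handle at (243,150). The switch hasn't moved, and all four standoffs are in the white box. Handing in.

```bash
python3 -c "
from rig import ctrl
print(ctrl.finish_job())"
```

```text
the job is handed in; nothing more can be done
None
```

The job is handed in at about 24 s: all four standoffs are in the white back box, the empty tray is upright in the drawer, and the drawer is shut against its stop, with the switch and the rest of the bench apparently undisturbed in the last pictures.

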